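Clear the fixture plate: sweep the loose nuts into the parts tray

ROBOT

A 7-joint arm with a two-finger parallel gripper is mounted at the origin on the work surface. World frame = base frame: x ahead of the robot, y to its left, z up, the work surface at z = 0. Lengths are in m, angles in degrees, forces in N, time in s.
With the tool pointing down it reaches from about 0.425 to 0.875 m from the base axis. Payload 4.7 kg.
Tool frame: the origin (TCP) lies between the finger pads; the fingertips stand 19 mm ahead of it and the grasp point (between the pads) is the TCP; x points along the fingers, z is the direction in which the jaws open and shut, and the axes are right-handed (so a half turn about x gives the same grasp; the last joint's range is limited). The gripper opens to 87 mm and grips with 3 to 60 N. Pads are 19 mm wide; open, the fingers measure 117 mm over their backs; the gripper's body (75 mm by 190 mm) begins 51 mm behind the grasp point.
Start: joints at [-75.739, 18.392, -4.016, 83.108, 1.295, 78.541, -3.26], TCP at [0.151, 0.632, 0.242] pointing down, gripper open.
Joint ranges: [-163.93, 163.93], [-17.29, 119.83], [-79.2, 71.16], [3.27, 140.29], [-89.18, 269.18], [5.43, 117.66], [-154.24, 154.24]. Speed limits (degrees/s): [147.25, 147.25, 180, 180, 180, 180, 180].

INTERFACE

Orientations are given as [roll, pitch, yaw] about the fixed x, y, z axes, in that order (R = Rz(yaw) Ry(pitch) Rx(roll)).
In Python, from cell import monitor, read_camera, camera_model, env, regions_of gives the robot as it stands. The module is installed in compiled form; this text tells all that it offers.
- The arm moves only by the tool step_arm, never from a script. Its argument "deltas" is a list of rows, each a list of 5 numbers: the gripper's target within -1 to 1 (fully open at 1, half-way at 0, shut at -1), then the shift along the tool's x, y, z in m, then the turn about the tool's x in degrees. A call has 1 to 12 rows; each row is the pose to reach, as a shift and turn from the pose commanded when the call began, along the tool's axes at that moment; what a row does not reach only later rows make up. A row lasts 1/8 s, in which the tool goes at most 62.5 mm and 10.7 degrees, less where a joint would pass 70% of its speed; a pose out of reach is approached as far as the arm can. A call with a gripper value outside its range is refused whole. The fingers move at their own pace and stop on an object; "newtons" is the grip in N (left out, the last holds). Time passes only in rows, so rows that repeat a pose let the fingers close. It gives the time, the measured TCP pose, the force and the opening at its end, in the units of the state.
- monitor.get_obs(): the state, without advancing time (a new reading comes with each control period).
- read_camera(name): name is "scene" or "top"; returns (picture, depth): 480x640x3 uint8, red, green, blue; 480x640 float32, m along the optical axis (not along the pixel's ray), 0 where there is no reading.
- camera_model(name): a dict with "fx", "fy", "cx", "cy" (pixels), "xyz" and "attitude" of the camera in the world. Camera axes: x right, y down, z forward; pixel columns grow to the right and rows downward; lengths in m; the calibration is good to about 2 mm. A picture is of the moment at which its call begins. camera_model takes no time and is no camera call.
- env.sign_off(): hands the job in, once; it reports no verdict.
Trained networks look in the newest picture that a camera, given by its name, has taken for a name from the list of things; names that differ only in an ending like _2 or _b are one class to them, and where a whole thing is asked for, a point or a joint stands for the part that bears it (a point fixed in the world has none). Each returns a list of dicts, best first, with "p" (0 to 1); they miss things now and then, are a little off and sometimes report something else, mostly with a low value. They report only what shows in the picture. A call takes as long as a camera call.
- regions_of(camera, thing): "pixels" (480x640 bool, what is visible of it) and "pixel" ([column, row] in pixels, amid what is visible of it).
The state is a dict: "time_s": time; "qpos": joint angles; "joint_velocities": joint speeds; "effort": joint torques, N m; "tool_pos": TCP position; "tool_rot": TCP orientation; "force": force on the tool from outside, world axes, zero at the start; "wrist_torque": the same for the moment, N m; "grip_width": finger opening in m.
Only numpy, scipy, OpenCV 4.12 (cv2) and the standard library are available. Lean on these libraries where they do the work, as an engineer would, in place of code of your own. Each camera call takes 0.05 s, during which the arm holds its last target. There are 200 camera calls.

TASK

Clear the four loose hex nuts off the raised steel fixture plate: with your fingertips, sweep them along the plate and over its edge into the parts tray, the empty one of the two trays tucked under the plate's left and right edges (the other holds metal offcuts). Push the nuts only, do not pick them up; all four must end inside the parts tray, and the socket standing among them, the welding magnet, the wrench and both trays stay where they are.

Things in the scene. Friction and masses are not known exactly. Their poses are not given: they have to be found in the camera images.
- plate: fixture plate: dark steel, 300 mm (its x) by 360 mm (its y), 12 mm thick, on two box-section feet, fixed to the bench. Flat bare top 62 mm above the bench, underside 50 mm. Origin: centre of the footprint, on the bench; z up. Its edges at y = +180 mm and y = -180 mm are open, each with a tray tucked beneath. Bench tools (up to 190 mm tall) lie and stand well clear of plate and trays, more than 0.35 m to either side of the bench's middle line.
- nut_tray: parts tray: the empty open steel tray, 170 mm (its x) by 130 mm (its y) by 44 mm high, walls and floor 3 mm, standing on the bench with its sides along the plate's. It is at the plate's +y or -y edge, up to 30 mm off the middle of that edge; its inner 30 mm are under the plate, the other 100 mm stick out beyond the edge to catch what falls. Loose, 0.9 kg. Origin: centre of its underside; z up.
- scrap_tray: scrap tray: a tray of the same make and size with a few bar and tube offcuts lying in it (1.4 kg), tucked in the same way under the opposite edge. Origin: centre of its underside.
- nut1: one of four equal loose zinc-plated hex nuts: 24 mm across flats, 28 mm across corners, 13 mm high, 14 mm bore, about 35 g, lying flat on the plate at any yaw. Origin: the nut's centre (6.5 mm above the plate's top); z along its bore.
- nut2: one of four equal loose zinc-plated hex nuts: 24 mm across flats, 28 mm across corners, 13 mm high, 14 mm bore, about 35 g, lying flat on the plate at any yaw. Origin: the nut's centre (6.5 mm above the plate's top); z along its bore.
- nut3: one of four equal loose zinc-plated hex nuts: 24 mm across flats, 28 mm across corners, 13 mm high, 14 mm bore, about 35 g, lying flat on the plate at any yaw. Origin: the nut's centre (6.5 mm above the plate's top); z along its bore.
- nut4: one of four equal loose zinc-plated hex nuts: 24 mm across flats, 28 mm across corners, 13 mm high, 14 mm bore, about 35 g, lying flat on the plate at any yaw. Origin: the nut's centre (6.5 mm above the plate's top); z along its bore.
- socket: black impact socket, 31 mm diameter, 38 mm tall, about 120 g, standing upright loose on the plate among the nuts. Origin: centre of its foot. Must stay.
- weld_magnet: red arrow-shaped welding magnet, lying flat and loose near the plate's +x edge; 55 mm (its x, from the flat side at -18 mm to the point at +37 mm) by 75 mm (its y), 18 mm thick. Origin: on its underside. Must stay.
- wrench: combination wrench 180 mm long, about 30 mm wide at its heads and 10 mm thick, lying loose along the plate's -x edge. Origin: on its underside near mid-length; its x runs along the handle. Must stay.

How it is judged (in metres and radians):
At the end, for the whole second after the job is handed in: All four nuts rest inside the parts tray (centre within 82 mm of its centre along x, 62 mm along y, at most 46 mm above its underside; rim 44 mm). Socket, magnet, wrench and both trays are within 20 mm of where they began, the socket upright (x of nut1 in the frame of nut_tray between -0.082 and 0.082 m and y of nut1 in the frame of nut_tray between -0.062 and 0.062 m and z of each of nut1, nut2, nut3, nut4 in the frame of nut_tray below 0.046 m and linear speed of each of nut1, nut2, nut3, nut4 below 0.02 m/s and x of nut2 in the frame of nut_tray between -0.082 and 0.082 m and y of nut2 in the frame of nut_tray between -0.062 and 0.062 m and x of nut3 in the frame of nut_tray between -0.082 and 0.082 m and y of nut3 in the frame of nut_tray between -0.062 and 0.062 m and x of nut4 in the frame of nut_tray between -0.082 and 0.082 m and y of nut4 in the frame of nut_tray between -0.062 and 0.062 m and distance of each of socket, weld_magnet, wrench, nut_tray, scrap_tray from where it was at the start of the episode below 0.02 m and angle between socket's own z axis and vertical below 0.3 rad); the robot touches nothing.
It fails at once if a nut is lifted more than 25 mm off the plate (z of any of nut1, nut2, nut3, nut4 in the frame of plate above 0.0935 m).
It fails at once if a tool on the plate or a tray is shifted more than 20 mm (distance of any of socket, weld_magnet, wrench, nut_tray, scrap_tray from where it was at the start of the episode above 0.02 m).
It fails at once if the socket is tipped over (angle between socket's own z axis and vertical above 0.5 rad).
It also fails if it takes over 67 s, if anything falls off the work surface, if the arm or the gripper's body presses on something with over 40 N, if the wrist force passes 120 N, or if a joint passes its speed limit or range.

## Working session

There is one attempt and no reset: what is moved stays moved. The work goes in short steps, Python scripts to look and compute and a tool call to move; the robot and the scene stay as the last step left them, time stands still between calls to the robot, and variables do not carry over. Pictures are saved under pics/ and viewed, about 8 in all and at most 12, crops included, and the job is handed in when it is done.

Besides the shell and the picture viewer there is one more tool, called as a command line: name --pt "numbers of a row" for each row, then --argument value for the rest. step_arm: Moves the arm, as the interface text tells. Its arguments: {"type":"object","properties":{"deltas":{"type":"array"},"newtons":{"type":"number"}},"required":["deltas"]}

```bash
mkdir -p pics; cat > h.py <<'E'
import numpy as np, cv2
from scipy.spatial.transform import Rotation as R
from cell import monitor, read_camera, camera_model, env, regions_of
def cam(n):
    m=camera_model(n); a=np.array(m["attitude"],float)
    M=a if a.shape==(3,3) else R.from_euler('xyz',a,degrees=True).as_matrix()
    return m,M,np.array(m["xyz"])
def cloud(n,d):
    m,M,t=cam(n); v,u=np.mgrid[:480,:640]
    P=np.stack([(u-m["cx"])/m["fx"]*d,(v-m["cy"])/m["fy"]*d,d],-1)
    return P@M.T+t
def save(n,im): cv2.imwrite("pics/"+n+".png",im[:,:,::-1])
E
python3 - <<'E'
from h import *
np.set_printoptions(precision=4,suppress=True)
print(camera_model("top"),camera_model("scene"))
o=monitor.get_obs(); print(o)
for n in("scene","top"):
    im,d=read_camera(n); save(n+"0",im); np.savez(n+"0.npz",im=im,d=d)
    P=cloud(n,d)
    for t in ["plate","nut_tray","scrap_tray","nut1","socket","weld_magnet","wrench"]:
        for r in regions_of(n,t)[:5]:
            q=P[r["pixels"]&(d>0)]
            print(n,t,round(r["p"],2),np.round(r["pixel"]),r["pixels"].sum(),np.median(q,0),np.percentile(q,2,0),np.percentile(q,98,0))
E
```

```text
{'fx': 545.2521825141741, 'fy': 545.2521825141741, 'cx': 330.9577560763531, 'cy': 253.23725236653002, 'xyz': array([0.387 , 0.0107, 0.9356]), 'attitude': array([-168.1928,    0.1077,  -92.1973])} {'fx': 501.71173108086555, 'fy': 501.71173108086555, 'cx': 326.0054307474107, 'cy': 240.6516072175986, 'xyz': array([0.9084, 0.3206, 0.6937]), 'attitude': array([-142.4535,    0.3074,  130.2562])}
{'time_s': 0.0, 'qpos': array([-75.7395,  18.4405,  -4.0149,  83.1743,   1.2954,  78.5409,
        -3.2617]), 'joint_velocities': array([ 0.0818, -0.0316,  0.0158,  0.1315,  0.0153, -0.0256, -0.0213]), 'effort': array([ -0.0003, -49.1297,  -0.4037, -31.2537,  -0.0638,   0.0435,
         0.0002]), 'tool_pos': array([0.1512, 0.6317, 0.2404]), 'tool_rot': array([-176.7104,   89.8894, -100.1633]), 'force': array([-0.5069, -0.203 ,  0.2704]), 'wrist_torque': array([-0.0233, -0.0152, -0.04  ]), 'grip_width': 0.08690118220603914}
scene plate 0.75 [308. 243.] 30123 [0.5628 0.0009 0.0616] [ 0.4036 -0.2087  0.058 ] [0.7012 0.1453 0.0639]
scene nut_tray 0.69 [400. 346.] 9352 [0.5897 0.1863 0.0031] [0.506  0.1
[... 1506 characters left out ...]
.0738] [0.4926 0.0407 0.0602] [0.517  0.0651 0.0772]
top nut1 0.72 [428. 255.] 163 [ 0.5653 -0.1477  0.0744] [ 0.5549 -0.1591  0.063 ] [ 0.578  -0.1362  0.0776]
top nut1 0.72 [420. 307.] 197 [ 0.4717 -0.1299  0.074 ] [ 0.4602 -0.1441  0.0603] [ 0.4836 -0.1174  0.0773]
top nut1 0.6 [363. 269.] 172 [ 0.5334 -0.0457  0.074 ] [ 0.5219 -0.0589  0.0612] [ 0.5456 -0.034   0.0774]
top socket 0.89 [296. 229.] 346 [0.6039 0.0544 0.0994] [0.5925 0.0413 0.0674] [0.6209 0.0677 0.1025]
top weld_magnet 0.61 [385. 197.] 1179 [ 0.6523 -0.0873  0.0797] [ 0.6315 -0.1201  0.0636] [ 0.6811 -0.0506  0.0827]
top wrench 0.72 [367. 349.] 1485 [ 0.4135 -0.0423  0.0689] [ 0.3883 -0.1367  0.061 ] [0.4436 0.0291 0.0724]
```

View pics/top0.png

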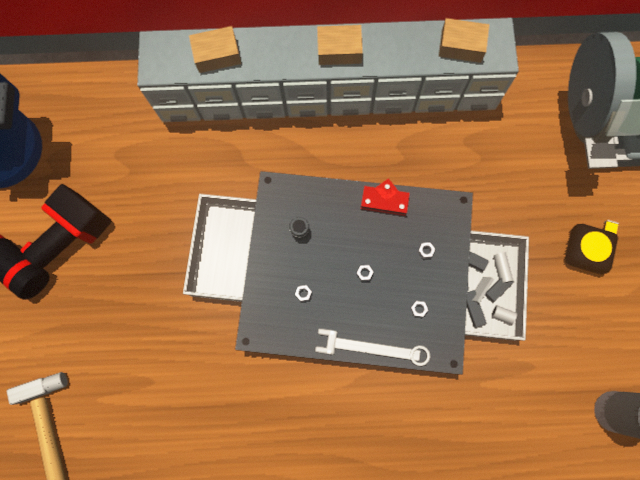

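View pics/scene0.png

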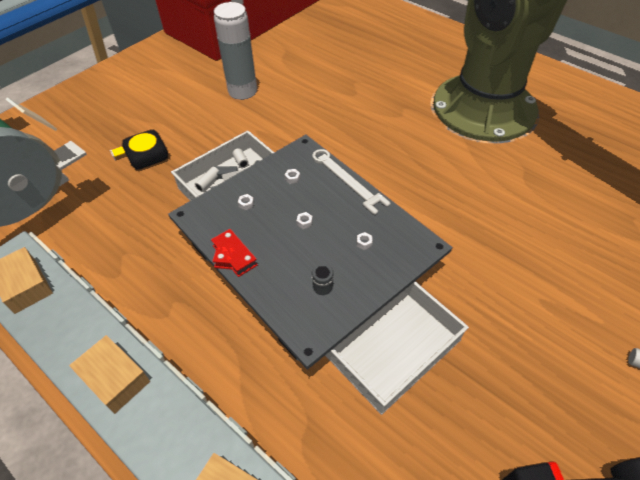

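```bash
python3 - <<'E'
from h import *
np.set_printoptions(precision=4,suppress=True)
o=monitor.get_obs(); print(R.from_euler('xyz',o["tool_rot"],degrees=True).as_matrix())
# plate yaw: fit rect to top-plane points
z=np.load("top0.npz"); P=cloud("top",z["d"])
k=(abs(P[...,2]-.062)<.02)&(abs(P[...,0]-.54)<.25)&(abs(P[...,1])<.27)
print(cv2.minAreaRect((P[k&(P[...,2]>.056)][:,:2]*1000).astype(np.float32)))
r=regions_of("top","nut_tray")[0]["pixels"]
print(cv2.minAreaRect((P[r&(P[...,2]>.038)][:,:2]*1000).astype(np.float32)))
E
```

```text
[[ 0.0001 -0.9726  0.2326]
 [ 0.0001  0.2326  0.9726]
 [-1.     -0.      0.0001]]
((543.377685546875, -35.70166015625), (361.19482421875, 301.77301025390625), 81.70943450927734)
((518.43115234375, 159.77943420410156), (359.2026062011719, 170.07408142089844), 23.265382766723633)
```

Top view: the parts tray is at the left (220,246), at the plate's +y edge. The nuts are at (303,293), (365,272), (427,250) and (419,309). The socket is at (299,229), the magnet at (385,198), and the wrench runs along the bottom. The scene view agrees. I plan to cradle each nut between half-shut fingertips and sweep it along +y.

```bash
cat >> h.py <<'E'
YAW=-8.3; C=np.array([.5434,-.0357]); c,s=np.cos(np.radians(YAW)),np.sin(np.radians(YAW))
RP=np.array([[c,-s],[s,c]])
def toplate(xy): return (np.asarray(xy)-C)@RP
def toworld(p): return C+RP@np.asarray(p)
def rel(p,z,tilt):
    """shift/turn to put the TCP at plate p, height z, pushing direction tilted (deg, towards +px) from plate +y"""
    o=monitor.get_obs(); M=R.from_euler('xyz',o["tool_rot"],degrees=True).as_matrix()
    d=np.r_[toworld(p),z]-o["tool_pos"]
    zy=np.degrees(np.arctan2(M[1,2],M[0,2])); want=YAW-tilt
    turn=-((want-zy+180)%360-180)
    return np.round(M.T@d,4),round(turn,1)
def where():
    o=monitor.get_obs(); print("t",o["time_s"],"plate xy",toplate(o["tool_pos"][:2]),"z",o["tool_pos"][2],"F",o["force"],"w",o["grip_width"])
E
python3 - <<'E'
from h import *
np.set_printoptions(precision=4,suppress=True)
for n in("top","scene"):
    z=np.load(n+"0.npz"); P=cloud(n,z["d"]); Q=P.copy(); Q[...,:2]=toplate(P[...,:2])
    k=(Q[...,2]>.036)&(Q[...,2]<.05)&(Q[...,1]>.17)&(Q[...,1]<.3)&(abs(Q[...,0])<.15)
    q=Q[k]; print(n,"tray rim px",np.percentile(q[:,0],[0.5,2,98,99.5]),"py",np.percentile(q[:,1],[.5,99.5]))
    k=(abs(Q[...,0])<.1)&(abs(Q[...,1])<.17)&(Q[...,2]>.07)
    N,l,st,ct=cv2.connectedComponentsWithStats(k.astype(np.uint8))
    for i in range(1,N):
        if st[i,4]>40:
            q=Q[l==i]; print(n,"obj",(q.min(0)+q.max(0))[:2]/2,q.max(0)-q.min(0),q[:,2].max())
    print("plate ext",[np.percentile(Q[(abs(Q[...,2]-.062)<.004)&(abs(Q[...,0])<.2)&(abs(Q[...,1])<.22)][:,i],[.3,99.7]) for i in(0,1)])
where()
print(rel([-.063,.044],.15,19))
E
```

```text
top tray rim px [-0.0701 -0.0699  0.1034  0.1039] py [0.1838 0.2822]
top obj [ 0.0977 -0.0367] [0.0046 0.067  0.0135] 0.08376775235513545
top obj [0.05   0.0995] [0.0302 0.0303 0.0338] 0.10383767824804757
top obj [ 0.0388 -0.1075] [0.0239 0.0253 0.0093] 0.07962447758774593
top obj [-0.0079 -0.0119] [0.0249 0.0256 0.0081] 0.07829138140815539
top obj [-0.0516  0.0829] [0.0264 0.0252 0.0085] 0.07868766853154197
top obj [-0.0567 -0.1029] [0.0239 0.027  0.0076] 0.07779592610035035
plate ext [array([-0.1502,  0.1477]), array([-0.1786,  0.179 ])]
scene tray rim px [-0.0698 -0.0691  0.1043  0.1047] py [0.1785 0.2825]
scene obj [-0.0566 -0.1011] [0.0253 0.0269 0.0072] 0.07720505845885317
scene obj [ 0.0403 -0.1069] [0.0247 0.0268 0.007 ] 0.07718304825110156
scene obj [-0.0073 -0.0111] [0.0257 0.0257 0.007 ] 0.07723203986385041
scene obj [ 0.0982 -0.0395] [0.0034 0.0598 0.0049] 0.08284536514085628
scene obj [-0.0508  0.0828] [0.0268 0.0264 0.0067] 0.07680278204357838
scene obj [0.0518 0.1005] [0.0304 0.0312 0.0325] 0.1026145858639178
plate ext [array([-0.1497,  0.149 ]), array([-0.1781,  0.1802])]
t 0.85 plate xy [-0.4845  0.6043] z 0.24160774504808918 F [ 0.3892  0.184  -0.2169] w 0.08728379092579751
(array([ 0.0916, -0.47  , -0.5202]), np.float64(103.9))
```

step_arm --pt "-0.58 0 -0.05 -0.02 5" --pt "-0.58 0 -0.1 -0.04 13" --pt "-0.58 0 -0.15 -0.06 21" --pt "-0.58 0 -0.2 -0.08 30" --pt "-0.58 0 -0.25 -0.1 39" --pt "-0.58 0 -0.285 -0.14 48" --pt "-0.58 0 -0.32 -0.18 57" --pt "-0.58 0 -0.355 -0.22 66" --pt "-0.58 0 -0.39 -0.26 75" --pt "-0.58 0 -0.42 -0.3 84" --pt "-0.58 0 -0.43 -0.35 93" --pt "-0.58 0 -0.44 -0.4 102" --newtons 20

```text
time_s: 2.35
tool_pos: [0.4862, 0.139, 0.2417]
tool_rot: [48.4, 90.0, 22.7]
force: [0.9, -0.3, 0.3]
grip_width: 0.018
```

```bash
python3 -c "
from h import *
where(); print(monitor.get_obs()['qpos']); print(rel([-.064,.047],.14,20))"
```

```text
t 2.35 plate xy [-0.08179465  0.16462705] z 0.24170230089482342 F [ 0.90812377 -0.31122997  0.28337125] w 0.017977597518836923
[-4.52602173e+01  7.44404939e-02  2.65057522e+01  1.04138757e+02
 -3.64879768e-02  7.57633267e+01 -4.45146135e+01]
(array([ 0.1017, -0.1069,  0.0522]), np.float64(2.5))
```

step_arm --pt "-0.58 0.02 -0.04 0.018 1" --pt "-0.58 0.05 -0.08 0.036 2" --pt "-0.58 0.08 -0.107 0.052 2.5" --pt "-0.58 0.1 -0.107 0.052 2.5" --pt "-0.58 0.1 -0.107 0.052 2.5" --pt "-0.58 0.1 -0.107 0.052 2.5"

```text
time_s: 3.1
tool_pos: [0.4877, 0.0224, 0.1425]
tool_rot: [44.6, 89.9, 16.7]
force: [0.1, 0.6, -0.8]
grip_width: 0.0181
```

```bash
python3 -c "
from h import *
where(); print(rel([-.064,.047],.085,20))"
```

```text
t 3.1 plate xy [-0.06347738  0.04944704] z 0.1424894394988696 F [ 0.09176853  0.64965141 -0.7830958 ] w 0.018140727546568293
(array([ 0.0575, -0.0025,  0.0003]), np.float64(0.4))
```

step_arm --pt "-0.58 0.03 0 0 0" --pt "-0.58 0.057 -0.002 0 0" --pt "-0.58 0.057 -0.002 0 0" --pt "-0.58 0.057 0.013 0 0" --pt "-0.58 0.057 0.03 0 0" --pt "-0.58 0.057 0.047 0 0" --pt "-0.58 0.057 0.064 0 0" --pt "-0.58 0.057 0.081 0 0" --pt "-0.58 0.057 0.098 0 0" --pt "-0.58 0.057 0.115 0 0" --pt "-0.58 0.057 0.132 0 0" --pt "-0.58 0.057 0.147 0 0"

```text
time_s: 4.6
tool_pos: [0.5565, 0.1529, 0.0845]
tool_rot: [95.4, 90.0, 67.5]
force: [-0.2, -0.2, 0.0]
grip_width: 0.0181
```

```bash
python3 - <<'E'
from h import *
where(); im,d=read_camera("scene"); save("s1",im); print(rel([-.008,-.05],.14,0))
E
```

```text
t 4.6 plate xy [-0.01425892  0.18852167] z 0.08447781971383933 F [-0.20272865 -0.18630912  0.01429608] w 0.018103481510559887
(array([-0.0558, -0.225 ,  0.0861]), np.float64(-19.5))
```

View pics/s1.png

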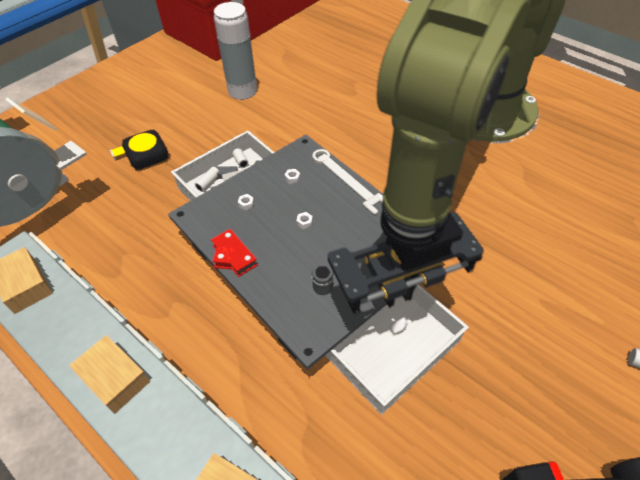

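Nut 1 is in the tray at about (400,326), and the socket is unmoved at (322,278). Next is the middle nut.

step_arm --pt "-0.58 -0.04 0 0 0" --pt "-0.58 -0.056 -0.04 0.015 -8" --pt "-0.58 -0.056 -0.09 0.035 -16" --pt "-0.58 -0.056 -0.14 0.055 -19.5" --pt "-0.58 -0.056 -0.19 0.075 -19.5" --pt "-0.58 -0.056 -0.225 0.086 -19.5" --pt "-0.58 -0.056 -0.225 0.086 -19.5" --pt "-0.58 -0.056 -0.225 0.086 -19.5"

```text
time_s: 5.65
tool_pos: [0.5267, -0.0866, 0.1405]
tool_rot: [90.9, 90.0, 82.4]
force: [-0.4, 0.5, -0.2]
grip_width: 0.0187
```

```bash
python3 -c "
from h import *
where(); print(rel([-.008,-.05],.085,0),rel([-.008,.187],.085,0))"
```

```text
t 5.65 plate xy [-0.00922362 -0.05279988] z 0.14053496194466952 F [-0.37155455  0.47347582 -0.19507967] w 0.018651613105793156
(array([0.0555, 0.0028, 0.0012]), np.float64(-0.1)) (array([0.0557, 0.2398, 0.0006]), np.float64(-0.1))
```

step_arm --pt "-0.58 0.03 0 0.001 0" --pt "-0.58 0.055 0 0.001 0" --pt "-0.58 0.055 0.01 0.001 0" --pt "-0.58 0.055 0.03 0.001 0" --pt "-0.58 0.055 0.05 0.001 0" --pt "-0.58 0.055 0.07 0.001 0" --pt "-0.58 0.055 0.09 0.001 0" --pt "-0.58 0.055 0.11 0.001 0" --pt "-0.58 0.055 0.13 0.001 0" --pt "-0.58 0.055 0.15 0.001 0" --pt "-0.58 0.055 0.17 0.001 0" --pt "-0.58 0.055 0.188 0.001 0"

```text
time_s: 7.15
tool_pos: [0.5553, 0.0998, 0.0855]
tool_rot: [106.8, 90.0, 98.3]
force: [-0.3, -0.5, 0.1]
grip_width: 0.0181
```

step_arm --pt "-0.58 0 0.018 0 0" --pt "-0.58 0 0.036 0 0" --pt "-0.58 0 0.052 0 0" --pt "-0.58 0 0.052 0 0"

```text
time_s: 7.65
tool_pos: [0.5627, 0.1518, 0.0854]
tool_rot: [106.1, 90.0, 97.8]
force: [-0.5, 0.1, -0.3]
grip_width: 0.0184
```

```bash
python3 - <<'E'
from h import *
where(); im,d=read_camera("scene"); save("s2",im)
t=np.radians(12); n=np.array([.039,-.107]); print(n-.038*np.array([-np.sin(t),np.cos(t)]))
print(rel([.047,-.144],.14,-12))
E
```

```text
t 7.65 plate xy [-0.00794989  0.18834123] z 0.0854479755351502 F [-0.50474216  0.14969923 -0.2579049 ] w 0.01843718601312957
[ 0.04690064 -0.14416961]
(array([-0.0544, -0.3308,  0.0553]), np.float64(-12.1))
```

View pics/s2.png

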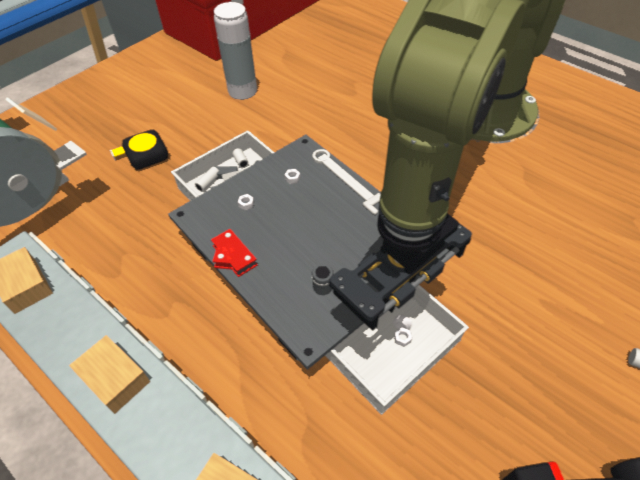

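Two nuts are in the tray, near (403,337) and (405,322), and the other things are unmoved. Next is the nut at (246,201).

step_arm --pt "-0.58 -0.04 0 0 0" --pt "-0.58 -0.055 -0.04 0 -3" --pt "-0.58 -0.055 -0.09 0.01 -6" --pt "-0.58 -0.055 -0.14 0.02 -9" --pt "-0.58 -0.055 -0.19 0.03 -12" --pt "-0.58 -0.055 -0.24 0.04 -12" --pt "-0.58 -0.055 -0.29 0.05 -12" --pt "-0.58 -0.055 -0.33 0.055 -12" --pt "-0.58 -0.055 -0.33 0.055 -12" --pt "-0.58 -0.055 -0.33 0.055 -12"

```text
time_s: 8.95
tool_pos: [0.5683, -0.1846, 0.1404]
tool_rot: [109.8, 90.0, 113.3]
force: [-0.1, 1.6, 0.3]
grip_width: 0.0184
```

```bash
python3 -c "
from h import *
where(); t=np.tan(np.radians(12))
print(rel([.047,-.144],.085,-12),rel([.047-.331*t,.187],.085,-12))"
```

```text
t 8.95 plate xy [ 0.04612004 -0.14370633] z 0.1403787905603591 F [-0.05198521  1.61966004  0.34270154] w 0.01842978187717546
(array([ 0.0554, -0.0005,  0.0008]), np.float64(-0.2)) (array([ 0.0557,  0.3379, -0.0004]), np.float64(-0.2))
```

step_arm --pt "-0.58 0.03 0 0.001 0" --pt "-0.58 0.055 0 0.001 0" --pt "-0.58 0.055 0.01 0.001 0" --pt "-0.58 0.055 0.03 0.001 0" --pt "-0.58 0.055 0.05 0.001 0" --pt "-0.58 0.055 0.07 0.001 0" --pt "-0.58 0.055 0.09 0.001 0" --pt "-0.58 0.055 0.11 0.001 0" --pt "-0.58 0.055 0.13 0.001 0" --pt "-0.58 0.055 0.15 0.001 0" --pt "-0.58 0.055 0.17 0.001 0" --pt "-0.58 0.055 0.188 0.001 0"

```text
time_s: 10.45
tool_pos: [0.5583, 0.0056, 0.0868]
tool_rot: [34.9, 89.9, 38.6]
force: [-0.3, 0.3, 0.4]
grip_width: 0.0181
```

step_arm --pt "-0.58 0 0.018 0 0" --pt "-0.58 0 0.036 0 0" --pt "-0.58 0 0.054 0 0" --pt "-0.58 0 0.072 0 0" --pt "-0.58 0 0.09 0 0" --pt "-0.58 0 0.108 0 0" --pt "-0.58 0 0.126 0 0" --pt "-0.58 0 0.144 0 0" --pt "-0.58 0 0.15 0 0" --pt "-0.58 0 0.15 0 0"

```text
time_s: 11.7
tool_pos: [0.5487, 0.1531, 0.0855]
tool_rot: [-106.3, 90.0, -102.7]
force: [0.4, -0.6, 0.7]
grip_width: 0.0181
```

```bash
python3 - <<'E'
from h import *
where(); im,d=read_camera("scene"); save("s3",im)
t=np.radians(9); n=np.array([-.0567,-.102]); print(n-.038*np.array([np.sin(t),np.cos(t)]))
print(rel([-.0625,-.1395],.14,9))
E
```

```text
t 11.7 plate xy [-0.02203402  0.1875669 ] z 0.08549827506920499 F [ 0.40627941 -0.55097624  0.74790303] w 0.018099537481006317
[-0.06264451 -0.13953216]
(array([-0.0543, -0.3111, -0.1068]), np.float64(20.8))
```

View pics/s3.png

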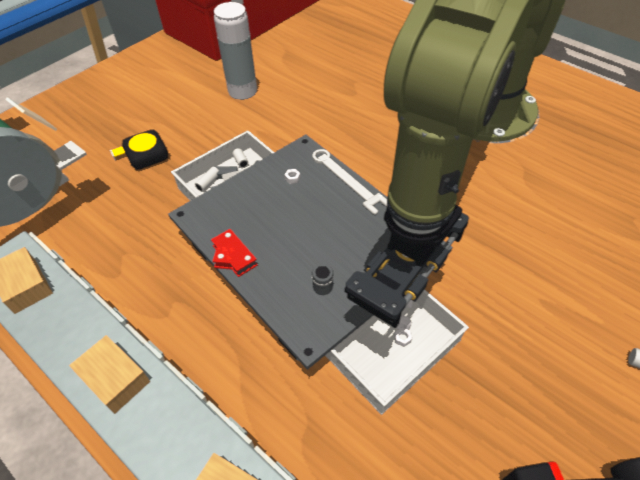

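The third nut has left the plate, but the gripper hides where it landed. I'll check once the arm is clear, on the way to the last nut at (293,175).

step_arm --pt "-0.58 -0.04 0 0 0" --pt "-0.58 -0.054 -0.04 -0.012 4" --pt "-0.58 -0.054 -0.09 -0.03 8" --pt "-0.58 -0.054 -0.135 -0.046 12" --pt "-0.58 -0.054 -0.18 -0.062 16" --pt "-0.58 -0.054 -0.225 -0.078 20.8" --pt "-0.58 -0.054 -0.27 -0.093 20.8" --pt "-0.58 -0.054 -0.311 -0.107 20.8" --pt "-0.58 -0.054 -0.311 -0.107 20.8" --pt "-0.58 -0.054 -0.311 -0.107 20.8"

```text
time_s: 13.0
tool_pos: [0.4611, -0.1642, 0.1395]
tool_rot: [92.0, 90.0, 74.7]
force: [-0.4, 0.5, -0.5]
grip_width: 0.0185
```

```bash
python3 - <<'E'
from h import *
where(); im,d=read_camera("scene"); save("s4",im); P=cloud("scene",d)
for r in regions_of("scene","nut1"): print(r["p"],r["pixel"],toplate(np.median(P[r["pixels"]],0)[:2]))
t=np.tan(np.radians(9))
print(rel([-.0625,-.1395],.085,9),rel([-.0625+.3265*t,.187],.085,9))
E
```

```text
t 13.0 plate xy [-0.06291514 -0.1390292 ] z 0.13954324466278317 F [-0.41841583  0.52181607 -0.45058511] w 0.0184796723561113
0.77 [403.1, 336.5] [-0.00045953  0.22260503]
0.52 [399.9, 321.9] [-0.01390432  0.20552108]
0.47 [407.3, 295.9] [-0.04768192  0.18548063]
0.47 [291.8, 175.8] [-0.05470275 -0.10127875]
(array([ 0.0545, -0.0015,  0.0004]), np.float64(0.1)) (array([0.0546, 0.3291, 0.0012]), np.float64(0.1))
```

View pics/s4.png

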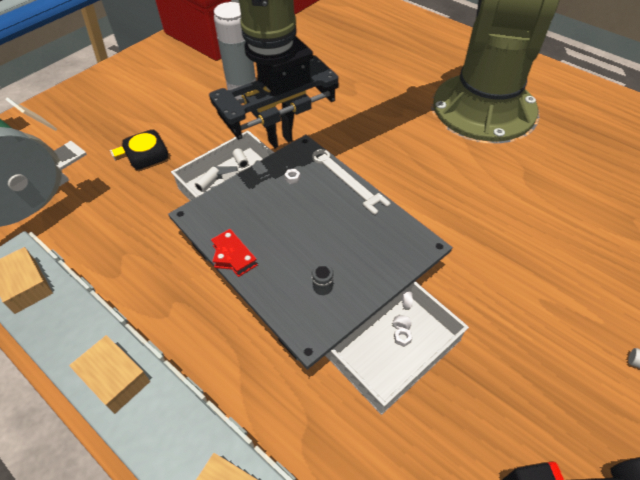

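Three nuts are in the tray, at (403,337), (401,322) and (407,299). The last one is at (292,175) with the fingers behind it.

step_arm --pt "-0.58 0.03 0 0 0" --pt "-0.58 0.054 0 0 0" --pt "-0.58 0.054 0.01 0 0" --pt "-0.58 0.054 0.03 0 0" --pt "-0.58 0.054 0.05 0 0" --pt "-0.58 0.054 0.07 0 0" --pt "-0.58 0.054 0.09 0 0" --pt "-0.58 0.054 0.11 0 0" --pt "-0.58 0.054 0.13 0 0" --pt "-0.58 0.054 0.15 0 0" --pt "-0.58 0.054 0.17 0 0" --pt "-0.58 0.054 0.188 0 0"

```text
time_s: 14.6
tool_pos: [0.5173, 0.0166, 0.0855]
tool_rot: [-131.4, 90.0, -148.6]
force: [-0.1, -0.1, -0.2]
grip_width: 0.0183
```

step_arm --pt "-0.58 0 0.018 0 0" --pt "-0.58 0 0.036 0 0" --pt "-0.58 0 0.054 0 0" --pt "-0.58 0 0.072 0 0" --pt "-0.58 0 0.09 0 0" --pt "-0.58 0 0.108 0 0" --pt "-0.58 0 0.126 0 0" --pt "-0.58 0 0.142 0 0" --pt "-0.58 0 0.142 0 0" --pt "-0.58 0 0.142 0 0"

```text
time_s: 15.85
tool_pos: [0.559, 0.1501, 0.0855]
tool_rot: [-95.6, 90.0, -112.9]
force: [-0.5, 0.5, 0.1]
grip_width: 0.0182
```

step_arm --pt "-0.58 -0.04 0 0 0" --pt "-0.58 -0.09 0 0 0" --pt "-0.58 -0.12 -0.05 0 0" --pt "-0.58 -0.12 -0.11 0 0" --pt "-0.58 -0.12 -0.17 0 0" --pt "-0.58 -0.12 -0.23 0 0" --pt "-0.58 -0.12 -0.29 0 0" --pt "-0.58 -0.12 -0.29 0 0" --pt "-0.58 -0.12 -0.29 0 0"

```text
time_s: 16.98
tool_pos: [0.4728, -0.1261, 0.2056]
tool_rot: [91.9, 89.9, 74.6]
force: [0.3, 1.4, 0.7]
grip_width: 0.0183
```

```bash
python3 - <<'E'
from h import *
np.set_printoptions(precision=4,suppress=True)
where()
for n in("scene","top"):
    im,d=read_camera(n); save(n+"5",im); P=cloud(n,d)
    for t in ["nut1","socket","weld_magnet","wrench","nut_tray","scrap_tray"]:
        for r in regions_of(n,t)[:5]:
            q=np.median(P[r["pixels"]&(d>0)],0); print(n,t,round(r["p"],2),np.round(r["pixel"]),q,toplate(q[:2]))
E
```

```text
t 16.975 plate xy [-0.0568 -0.0997] z 0.2055544874208595 F [0.3065 1.4378 0.7448] w 0.018307876976961943
scene nut1 0.68 [406. 332.] [0.5736 0.1845 0.0132] [-0.0019  0.2222]
scene nut1 0.53 [401. 323.] [0.5594 0.1703 0.0209] [-0.0139  0.2062]
scene nut1 0.5 [405. 300.] [0.5234 0.1545 0.0241] [-0.0473  0.1853]
scene nut1 0.47 [391. 311.] [0.5537 0.142  0.0138] [-0.0155  0.1773]
scene socket 0.88 [321. 279.] [0.6138 0.0608 0.0975] [0.0558 0.1056]
scene weld_magnet 0.67 [235. 253.] [ 0.6588 -0.0828  0.0793] [ 0.121  -0.0299]
scene weld_magnet 0.34 [309. 240.] [ 0.5606 -0.0011  0.0616] [0.012  0.0367]
scene wrench 0.9 [350. 182.] [ 0.4164 -0.0422  0.0685] [-0.1247 -0.0247]
scene nut_tray 0.82 [396. 351.] [0.5992 0.1913 0.0032] [0.0225 0.2327]
scene scrap_tray 0.92 [221. 164.] [ 0.5057 -0.2954  0.0207] [ 0.0002 -0.2624]
top nut1 0.57 [224. 259.] [0.5747 0.1843 0.0149] [-0.0008  0.2223]
top nut1 0.55 [235. 273.] [0.5558 0.17   0.0241] [-0.0174  0.2053]
top socket 0.66 [298. 230.] [0.604  0.0548 0.0991] [0.0469 0.0983]
top weld_magnet 0.67 [387. 198.] [ 0.652  -0.0867  0.0797] [ 0.1148 -0.0348]
top wrench 0.68 [350. 344.] [ 0.4175 -0.0191  0.0689] [-0.127  -0.0017]
top nut_tray 0.62 [217. 247.] [0.6025 0.2023 0.0034] [0.0242 0.2441]
top nut_tray 0.37 [347. 346.] [ 0.4174 -0.0158  0.069 ] [-0.1276  0.0015]
top scrap_tray 0.45 [233. 273.] [0.5557 0.1686 0.025 ] [-0.0173  0.2039]
```

View pics/scene5.png

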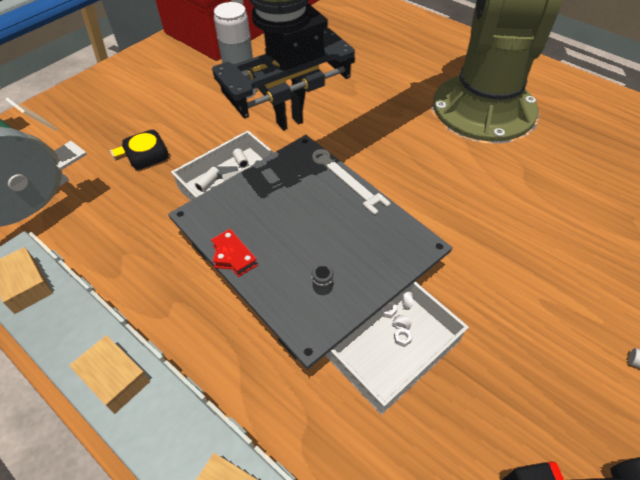

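The plate is clear and four nuts lie in the tray, at (403,337), (401,322), (407,299) and (391,311). Everything else is unmoved, so I'm handing in.

```bash
python3 -c "
from h import *
print(env.sign_off())"
```

```text
the job is handed in; nothing more can be done
None
```

I swept all four nuts one at a time along the plate, cradled against half-shut fingertips, over the +y edge into the parts tray. I handed the job in at about 17.6 s; sign-off gives no verdict.

**Nuts:** the last scene picture shows the plate clear of nuts. The network found four in the tray, 13–24 mm above the bench, all inside the judged limits. One lies partly under the plate edge and one rests against the side wall.

**Other items:** the socket is upright. The socket, magnet and trays measured within a few millimetres of their start. The wrench agreed in the scene view.

**Force and gripper:** the wrist force read under 2 N after every move. The gripper ended clear, about 120 mm above the plate.

**Disagreements in the last checks:**
- The top camera found only two of the four nuts; the plate edge and crowding probably hid the others.
- It also gave false reports for the trays: part of the wrench as a parts tray, and a nut as the scrap tray.
- Its wrench position was about 23 mm off along the handle, probably because the arm hid part of it. In the scene view it differs by under 2 mm from the first picture.

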